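# Clear a broken saucer off the entry shelf

## Task

A terracotta saucer has broken on the shelf by the front door: take the blue scraper block by its raked handle, draw all four shards over the shelf's front edge into the open aluminium box, stand the scraper back on the shelf on its rubber foot, and press the box's lid fully shut. The shards are sharp, so never touch them with the gripper. Do not bump the light bar above the shelf, and leave the key bowl, the green dish and the power bank where they are.

Things in the scene. Friction and masses are not known exactly. Their poses are not given: they have to be found in the camera images.
- shelf: White oak floating shelf, fixed, 240 mm deep (x), 1060 mm long (y), its flat top 105 mm above the console (z = 0); behind it a white upstand rises 30 mm above its top. Origin: middle of its top front edge (nearest the robot); +x runs back over the shelf, +y left, z up. The edge is straight and parallel to y; the shelf is never turned.
- lamp: Matte black LED light bar, fixed, 25 mm deep (x), 980 mm long (y), 15 mm thick, along y over the rear part of the shelf, carried from behind by two arms 470 mm either side of its middle. Origin: middle of its underside, 175 mm above the shelf's top, 130 mm behind its front edge. It blocks an upright gripper behind the shards: reach under it with the tool leaning back to the robot about 40 degrees.
- box: Open aluminium box, fixed, 105 mm (x) by 180 mm (y) by 95 mm high, walls and floor 3 mm, standing on the console with its back wall against the shelf's front edge; its rim is 10 mm lower than the shelf's top. Origin: centre of its underside; axes parallel to the world's.
- lid (a joint): Angle of the box's flip-top lid: 0 is shut flat on the rim, about 1.7 standing open, 1.85 its stop. The hinge is stiff (friction 0.16 N m, no spring): the lid stays wherever it is left, so it must be pushed all the way down.
- lid_hinge (a point): On the lid's hinge line (along x) at the box's left (+y) end, mid-width, 95.5 mm above the console. The lid is a plate 105 mm wide (x), 180 mm long from hinge to free end, 4 mm thick; shut, it reaches from here towards -y, 0 to 4 mm above this point. It opens by its free end rising and swinging over to +y.
- lid_tip (a point): Middle of the lid's free end, on its outer (upper when shut) face, 180 mm from the hinge; a thumb tab 35 mm wide sticks out 11 mm further.
- scraper: Scraper block, 240 g, standing on the shelf: blue block on a black rubber foot, 40 (x) x 150 (y) x 22 mm, with a rubber fin at each end reaching 27 mm further to -x, 136 mm clear between. Origin: centre of its underside; z up. Wooden handle, 24 mm wide (y) by 20, leans 40 degrees from upright to -x: its axis runs from the origin along (-0.643, 0, 0.766), to 125 mm. It is drawn towards -x.
- scraper_grip (a point): Where to grip the scraper: on the handle's axis, 85 mm from the block's origin, so 55 mm to -x of it and 65 mm above the foot. Pinch across the 24 mm width with the fingers lying along the handle.
- shard1: Terracotta shard, irregular, about 49 x 34 mm, floor 6 mm thick, a piece of rim 14 mm high along one side, 22 g, lying on the shelf in front of the light bar. Origin: about the middle of its underside. Sharp: not to be touched with the gripper.
- shard2: Terracotta shard, irregular, about 47 x 35 mm, floor 6 mm thick, a piece of rim 14 mm high along one side, 22 g, lying on the shelf in front of the light bar. Origin: about the middle of its underside. Sharp: not to be touched with the gripper.
- shard3: Terracotta shard, irregular, about 51 x 29 mm, floor 6 mm thick, 22 g, lying on the shelf in front of the light bar. Origin: about the middle of its underside. Sharp: not to be touched with the gripper.
- shard4: Terracotta shard, irregular, about 43 x 39 mm, floor 6 mm thick, a piece of rim 14 mm high along one side, 22 g, lying on the shelf in front of the light bar. Origin: about the middle of its underside. Sharp: not to be touched with the gripper.
- bowl: Stainless steel key bowl, 116 mm across the rim, 45 mm high, 350 g, loose on the shelf with its keys. Leave it. Origin: centre of its underside.
- catchall: Sage green ceramic dish, 100 mm across, 26 mm high, loose on the shelf. Leave it. Origin: centre of its underside.
- powerbank: Grey plastic power bank, 145 x 68 x 18 mm, loose on the matte black charging pad (170 x 85 x 8 mm, fixed on the shelf). Leave it. Origin: centre of its underside.
Things that resemble listed ones, but are neither listed nor needed, are in the scene too. Leave any yellow look-alike of the catchall alone. Of the things that look like the box, the smaller one is meant.

How it is judged:
By the outcome, as a careful person would: the job done as asked, in the order asked, and still so for the second after the job is handed in, with the robot touching nothing.
It also fails if it takes over 66 s, if anything falls off the work surface, if the arm or the gripper's body presses on something with over 40 N, if the wrist force passes 120 N, or if a joint passes its speed limit or range.

## Robot

A 7-joint arm with a two-finger parallel gripper is mounted at the origin on the work surface. World frame = base frame: x ahead of the robot, y to its left, z up, the work surface at z = 0. Lengths are in m, angles in rad, forces in N, time in s.
With the tool pointing down it reaches from about 0.4 to 0.9 m from the base axis. Payload 5.5 kg.
Tool frame: the origin (TCP) lies at the very end of the fingers, on their centre line; the grasp point (between the pads) lies 19 mm behind it (r.grip_depth is the distance from the TCP to the grasp point, in m); z points along the fingers, y is the line along which they close (so a half turn about z gives the same grasp; the last joint's range is limited). The gripper opens to 85 mm and grips with 20 to 120 N. Pads are 22 mm wide; open, the fingers measure 114 mm over their backs; the gripper's body (76 mm by 85 mm) begins 54 mm behind the grasp point. The pads swing forward as they close: fully open they stand 13 mm farther back than shut.
Start: joints at [1.593, 0.501, -0.427, 1.55, 0.221, 1.138, -0.21], TCP at [0.155, -0.631, 0.231] pointing down, gripper open.
Joint ranges: [-2.88, 2.88], [-0.31, 2.03], [-1.54, 1.56], [0.2, 2.42], [-1.41, 4.55], [0.19, 2.02], [-2.57, 2.57]. Speed limits (rad/s): [2.57, 2.57, 3.14, 3.14, 3.14, 3.14, 3.14].

## Interface

Orientations are given as a unit quaternion [x, y, z, w].
In Python, from plant import get_obs, eyes, r gives the robot as it stands. The module is installed in compiled form; this text tells all that it offers.
- The arm moves only by the tool apply_moves, never from a script. Its argument "rows" is a list of rows, each a list of 3 entries, a list of its own where there are three numbers: the shift along the tool's x, y, z in units of 50 mm (1.0 is 50 mm), then the turn, a rotation vector about the tool's x, y, z in units of 10 degrees (1.0 is 10 degrees), then the closure, from -1 (fully open) to 1 (shut). A call has 1 to 5 rows; each row shifts and turns the commanded pose from where the row before left it, along the tool's axes as they then stand; what a row does not reach is not made up. A row lasts 1/8 s, in which the tool goes at most 62.5 mm and 10.7 degrees, less where a joint would pass 70% of its speed; a pose out of reach is approached as far as the arm can. A call is refused whole if a number of a shift passes 1 or a number of a turn 1, either way. A call with a gripper value outside its range is refused whole. The fingers move at their own pace and stop on an object; "newtons" is the grip in N (left out, the last holds). Time passes only in rows, so rows that do not move let the fingers close. It gives the time, the measured TCP pose, the force, the opening and the grip force at its end, in the units of the state.
- get_obs(): the state, without advancing time (a new reading comes with each control period).
- eyes.camera(name): name is "scene" or "side" or "wrist"; returns a dict with "frame" (480x640x3 uint8, red, green, blue), "vertical_fov" (degrees; the focal length in pixels is half the picture's height over the tangent of half this angle, whatever the lens; pixels are square), "cx", "cy" (the principal point, pixels), "R" (3x3) and "t" (3): a world point X has camera coordinates R X + t. Camera axes: x right, y down, z forward; pixel columns grow to the right and rows downward; lengths in m; the calibration is good to about 2 mm. A picture is of the moment at which its call begins. There is no depth.
- r.close_job(): hands the job in; it is judged then, once.
The state is a dict: "clock": time; "joint_positions": joint angles; "qvel": joint speeds; "tau": joint torques, N m; "tool_pos": TCP position; "orientation": TCP orientation; "force": force on the tool from outside, world axes, zero at the start; "moment": the same for the moment, N m; "grip_width": finger opening in m; "grip_force": force on a finger pad.
Only numpy, scipy, OpenCV 4.12 (cv2) and the standard library are available. Lean on these libraries where they do the work, as an engineer would, in place of code of your own. Each camera call takes 0.05 s, during which the arm holds its last target. There are 200 camera calls.

## Working session

There is one attempt and no reset: what is moved stays moved. The work goes in short steps, Python scripts to look and compute and a tool call to move; the robot and the scene stay as the last step left them, time stands still between calls to the robot, and variables do not carry over. Pictures are saved under pics/ and viewed, at most 10 in all, crops included, and the job is handed in when it is done.

Besides the shell and the picture viewer there is one more tool, called after ">>>" by a JSON object that holds its "name" and its "arguments", one argument or row to a line. apply_moves: Moves the arm, as the interface text tells. Its arguments: {"type":"object","properties":{"rows":{"type":"array"},"newtons":{"type":"number"}},"required":["rows"]}

```bash
mkdir -p pics
python3 - <<'E'
from plant import get_obs, eyes, r
import cv2, pickle
o=get_obs(); print({k:o[k] for k in('clock','tool_pos','orientation','grip_width')}, r.grip_depth)
for n in('scene','side'):
    c=eyes.camera(n); pickle.dump(c,open(f'pics/{n}0.pkl','wb'))
    cv2.imwrite(f'pics/{n}0.png',c['frame'][:,:,::-1]); print(n,c['vertical_fov'],c['cx'],c['cy'],c['R'],c['t'])
E
```

```text
{'clock': 0.0, 'tool_pos': array([ 0.15480244, -0.63059068,  0.23026206]), 'orientation': array([ 9.92756209e-01,  1.20142372e-01, -8.90224561e-05, -9.54855006e-04]), 'grip_width': 0.08553023538865809} 0.0187
scene 50.05399617476317 319.3864360404617 237.3717726308577 [[-0.52997997  0.84795912 -0.00930334]
 [ 0.66280274  0.40736279 -0.62828981]
 [-0.52897424 -0.33914729 -0.77792375]] [ 0.26404807 -0.20586921  1.58016546]
side 54.841333927167454 323.841013595682 238.05070069887003 [[ 0.81971313 -0.5727669   0.00290821]
 [-0.4341151  -0.62457838 -0.64918867]
 [ 0.37365019  0.53088598 -0.76062186]] [-0.37186139  0.33171627  1.13083488]
```

View pics/scene0.png

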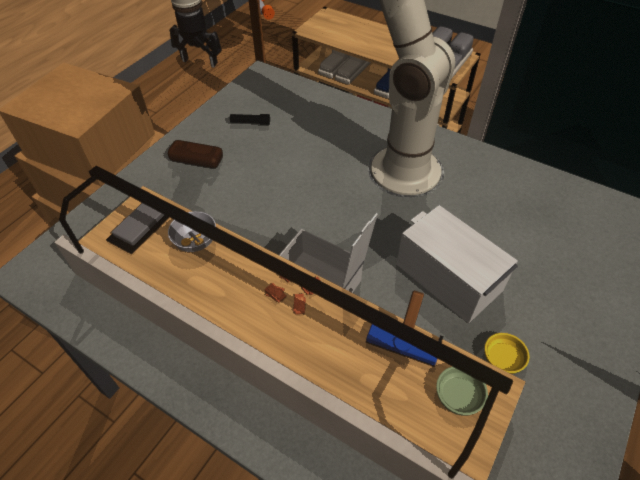

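View pics/side0.png

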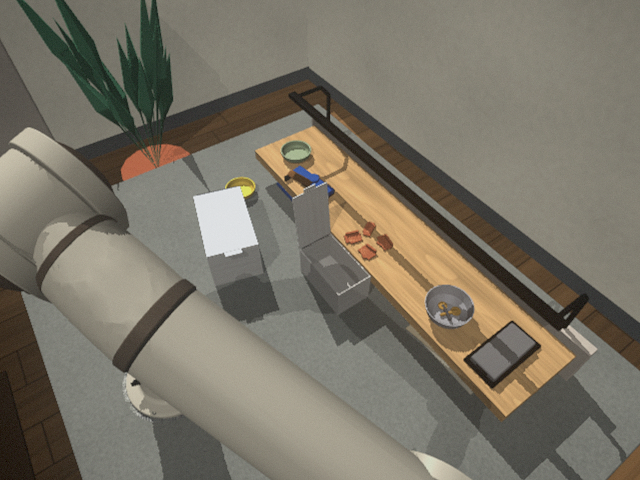

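The scene view shows the shelf with, left to right, power bank (135,228), bowl (190,232), shards (275-300,295), scraper (403,340), green dish (461,391) and yellow look-alike (506,353). There are two boxes: a large closed one at scene (455,262) / side (228,235), and a smaller open one at scene (325,262) / side (335,270). The smaller one touches the shelf and its lid stands open, so it is the one meant. I'll confirm with crops.

Run:
```python
import cv2
a=cv2.imread('pics/side0.png'); b=cv2.imread('pics/scene0.png')
def crop(im,x0,y0,w,h,n,g):
    c=cv2.resize(im[y0:y0+h,x0:x0+w],(800,600),interpolation=cv2.INTER_CUBIC)
    s=800/w
    for x in range((x0//g+1)*g,x0+w,g): cv2.putText(c,str(x),(int((x-x0)*s)-12,10),0,.4,(255,255,255),1); cv2.line(c,(int((x-x0)*s),12),(int((x-x0)*s),20),(255,255,255),1)
    for y in range((y0//g+1)*g,y0+h,g): cv2.putText(c,str(y),(0,int((y-y0)*s)+4),0,.4,(255,255,255),1); cv2.line(c,(28,int((y-y0)*s)),(36,int((y-y0)*s)),(255,255,255),1)
    cv2.imwrite(n,c)
crop(a,240,150,200,150,'pics/c1.png',20)
crop(b,240,205,240,180,'pics/c2.png',20)
```

```text
(no output)
```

View pics/c1.png

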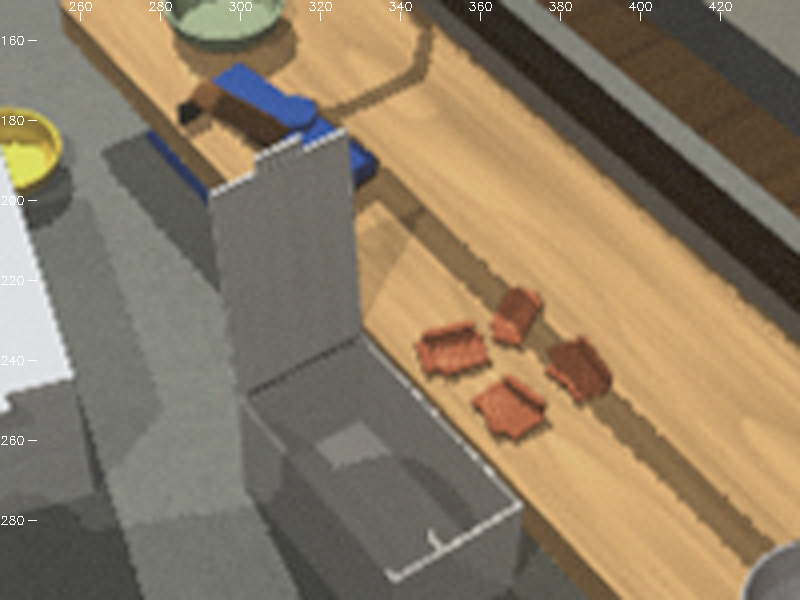

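View pics/c2.png

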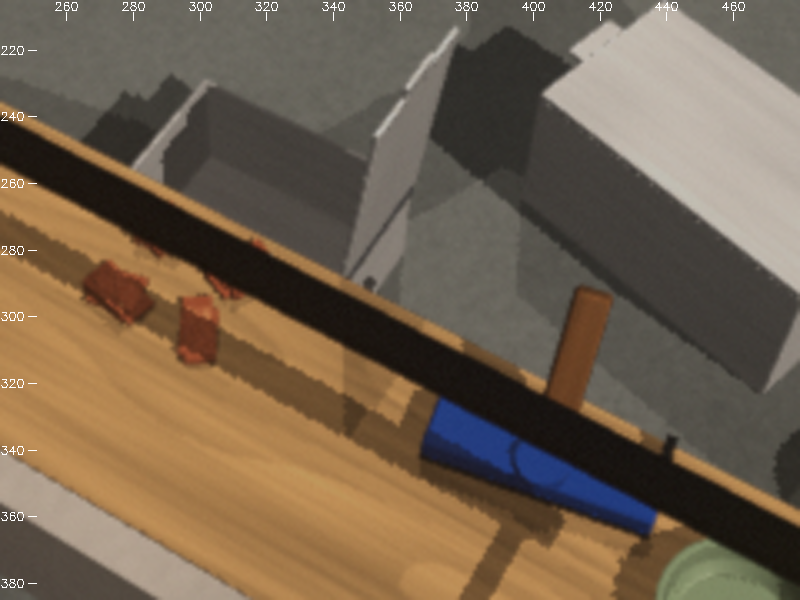

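The crops confirm the smaller open box: its rim corners in side are (331,233), (369,276), (338,295), (301,250), and its lid stands open. The shards are at side (352,237), (370,229), (384,242), (367,252). The scraper block runs (300,166)-(334,189) in side, and looks yawed relative to the shelf.

```bash
cat > h.py <<'E'
import numpy as np, cv2, pickle
from scipy.optimize import least_squares
from scipy.spatial.transform import Rotation as Ro
def load(n): return pickle.load(open(f'pics/{n}.pkl','rb'))
def foc(c): return 240/np.tan(np.radians(c['vertical_fov'])/2)
def proj(c,X):
    p=np.atleast_2d(X)@np.array(c['R']).T+c['t']; return p[:,:2]/p[:,2:]*foc(c)+[c['cx'],c['cy']]
def unp(c,uv,z):
    uv=np.atleast_2d(uv); d=np.c_[(uv-[c['cx'],c['cy']])/foc(c),np.ones(len(uv))]@np.array(c['R'])
    o=-np.array(c['R']).T@c['t']; return o+d*((z-o[2])/d[:,2:])
E
python3 - <<'E'
from h import *
np.set_printoptions(precision=4,suppress=True)
s,c=load('side0'),load('scene0')
print('cams',-s['R'].T@s['t'],-c['R'].T@c['t'])
print('box rim',unp(s,[(331,233),(369.5,276),(338,295),(301,249)],.095))
print('shelf front',unp(s,[(256,155),(360,231),(300,195)],.105), 'scene', unp(c,[(521,383)],.105))
print('lamp',unp(c,[(95,172),(508,385)],.28))
hsv=cv2.cvtColor(s['frame'],cv2.COLOR_RGB2HSV)
m=((hsv[...,0]<11)&(hsv[...,1]>110)).astype(np.uint8); m[:,:335]=0;m[:,400:]=0;m[:215]=0;m[265:]=0
n,l,st,ce=cv2.connectedComponentsWithStats(m)
for i in range(1,n):
    if st[i,4]>20:
        P=unp(s,np.argwhere(l==i)[:,::-1],.111); print('shard',ce[i],st[i,4],P.mean(0)[:2],P.min(0)[:2],P.max(0)[:2])
# scraper fit
L=[((.02,.075,.022),s,(300,166)),((.02,-.075,.022),s,(333.7,188.7)),((.02,-.075,0),s,(330,196.7)),
((.02,-.075,0),c,(366,342.4)),((.02,.075,0),c,(435,366)),((.02,.075,.022),c,(436.5,358.6)),((.02,-.075,.022),c,(368,334.6)),((-.0804,0,.0958),c,(417,291)),((-.0804,0,.0958),s,(289.5,174))]
def f(p):
    R=Ro.from_euler('z',p[2]).as_matrix(); return np.concatenate([proj(k,R@np.array(q)+[p[0],p[1],.105])[0]-uv for q,k,uv in L])
b=unp(s,[(310,185)],.12)[0]; q=least_squares(f,[b[0],b[1],0],loss='soft_l1'); print('scraper',q.x,np.degrees(q.x[2])); print(q.fun.reshape(-1,2))
print('dish',unp(s,[(296,151)],.131),'bowl',unp(s,[(450,306)],.15))
print('lid tip',unp(s,[(295,192)],.27))
print('blue strip',unp(s,[(277,183),(292,200)],.09),unp(s,[(277,183),(292,200)],.0))
E
```

```text
cams [ 0.0263 -0.6062  1.0766] [1.1123 0.3959 1.1024]
box rim [[ 0.5357  0.0828  0.095 ]
 [ 0.5317 -0.0957  0.095 ]
 [ 0.4296 -0.0964  0.095 ]
 [ 0.4347  0.0823  0.095 ]]
shelf front [[0.5258 0.4898 0.105 ]
 [0.6015 0.0355 0.105 ]
 [0.5421 0.2519 0.105 ]] scene [[0.5416 0.509  0.105 ]]
lamp [[ 0.6597 -0.506   0.28  ]
 [ 0.6564  0.4719  0.28  ]]
shard [368.3302 228.5943] 106 [0.6226 0.0254] [0.6003 0.0057] [0.6466 0.0454]
shard [352.7105 236.8289] 152 [0.5684 0.0261] [0.5421 0.004 ] [0.5911 0.0478]
shard [384.1557 242.123 ] 122 [ 0.6273 -0.0379] [ 0.6092 -0.0603] [ 0.6479 -0.0126]
shard [367.2963 251.6235] 162 [ 0.5688 -0.0378] [ 0.548  -0.0585] [ 0.5893 -0.0162]
scraper [0.5911 0.2677 0.1788] 10.244353121892289
[[-1.6436 -0.3953]
 [-0.7416  0.4687]
 [ 2.8273 -2.1858]
 [-0.0764 -1.2793]
 [-0.2931 -0.8974]
 [-0.0107  1.8099]
 [-1.4388  1.6051]
 [ 1.4646 -0.3727]
 [ 0.0328  0.4833]]
dish [[0.6274 0.4049 0.131 ]] bowl [[ 0.6042 -0.2996  0.15  ]]
lid tip [[0.45   0.1223 0.27  ]]
blue strip [[0.5203 0.3509 0.09  ]
 [0.5185 0.2608 0.09  ]] [[0.5653 0.4382 0.    ]
 [0.5634 0.3399 0.    ]]
```

```bash
cat >> h.py <<'E'
def tri(pairs):
    A=[];b=[]
    for c,uv in pairs:
        d=np.append((np.array(uv)-[c['cx'],c['cy']])/foc(c),1)@np.array(c['R']); d/=np.linalg.norm(d)
        M=np.eye(3)-np.outer(d,d); A.append(M); b.append(M@(-np.array(c['R']).T@c['t']))
    return np.linalg.lstsq(np.vstack(A),np.concatenate(b),rcond=None)[0]
def tool(yaw,lean):  # lean back to robot, deg; yaw deg about z
    y,l=np.radians([yaw,lean]); z=np.array([np.sin(l)*np.cos(y),np.sin(l)*np.sin(y),-np.cos(l)]); yy=np.array([np.sin(y),-np.cos(y),0])
    return Ro.from_matrix(np.c_[np.cross(yy,z),yy,z])
def plan(pos,rot,n=None,p0=None,R0=None):
    from plant import get_obs
    o=get_obs(); p0=o['tool_pos'] if p0 is None else np.array(p0); R0=Ro.from_quat(o['orientation']) if R0 is None else R0
    rv=(R0.inv()*rot).as_rotvec(); d=np.array(pos)-p0
    n=n or int(max(1,np.ceil(np.linalg.norm(d)/.05),np.ceil(np.degrees(np.linalg.norm(rv))/10)))
    R=R0
    for i in range(n):
        print([[float(v) for v in np.round(R.inv().apply(d/n)/.05,2)],[float(v) for v in np.round(np.degrees(rv)/n/10,2)]]); R=R*Ro.from_rotvec(rv/n)
def st():
    from plant import get_obs
    o=get_obs(); R=Ro.from_quat(o['orientation']); np.set_printoptions(precision=4,suppress=True)
    print(o['clock'],o['tool_pos'],'q',o['joint_positions'],'F',o['force'],o['grip_width'],o['grip_force']); print(R.as_matrix())
E
python3 - <<'E'
from h import *
np.set_printoptions(precision=4,suppress=True)
s,c=load('side0'),load('scene0')
for a,b in [((403.5,234),(257,245)),((480,292),(241,190)),((516,262),(194,197)),((439,208),(210,252))]: print(tri([(c,a),(s,b)]))
print('lid',tri([(c,(376,215)),(s,(294,198))]),tri([(c,(352,246)),(s,(326,182))]))
plan([.30,-.45,.40],tool(-40,0)); print()
plan([.44,.10,.42],tool(5,20),p0=[.30,-.45,.40],R0=tool(-40,0))
E
```

```text
[0.3324 0.1397 0.1262]
[0.3971 0.3571 0.125 ]
[0.2717 0.4014 0.1275]
[0.2171 0.181  0.1362]
lid [0.434  0.1043 0.2733] [0.5328 0.1039 0.274 ]
[[0.61, -0.47, -0.56], [-0.0, 0.0, 0.9]]
[[0.53, -0.56, -0.56], [-0.0, 0.0, 0.9]]
[[0.44, -0.64, -0.56], [-0.0, 0.0, 0.9]]
[[0.33, -0.7, -0.56], [-0.0, 0.0, 0.9]]
[[0.22, -0.74, -0.57], [-0.0, 0.0, 0.9]]
[[0.1, -0.77, -0.57], [-0.0, 0.0, 0.9]]

[[-0.41, -0.85, -0.03], [0.07, 0.16, -0.37]]
[[-0.35, -0.88, -0.03], [0.07, 0.16, -0.37]]
[[-0.3, -0.9, -0.03], [0.07, 0.16, -0.37]]
[[-0.24, -0.92, -0.03], [0.07, 0.16, -0.37]]
[[-0.17, -0.93, -0.02], [0.07, 0.16, -0.37]]
[[-0.11, -0.94, -0.02], [0.07, 0.16, -0.37]]
[[-0.05, -0.94, -0.01], [0.07, 0.16, -0.37]]
[[0.01, -0.95, 0.0], [0.07, 0.16, -0.37]]
[[0.07, -0.94, 0.01], [0.07, 0.16, -0.37]]
[[0.13, -0.94, 0.03], [0.07, 0.16, -0.37]]
[[0.19, -0.93, 0.04], [0.07, 0.16, -0.37]]
[[0.25, -0.91, 0.06], [0.07, 0.16, -0.37]]
```

Run:
```python
from h import *
a=[.36,-.36,.42]; plan(a,tool(12,0),8); print(); plan([.42,.18,.40],tool(10,40),11,a,tool(12,0))
```

```text
[[0.66, -0.54, -0.47], [-0.0, -0.0, 0.02]]
[[0.66, -0.54, -0.47], [-0.0, -0.0, 0.02]]
[[0.66, -0.54, -0.47], [-0.0, -0.0, 0.02]]
[[0.65, -0.54, -0.47], [-0.0, -0.0, 0.02]]
[[0.65, -0.55, -0.47], [-0.0, -0.0, 0.02]]
[[0.65, -0.55, -0.47], [-0.0, -0.0, 0.02]]
[[0.65, -0.55, -0.47], [-0.0, -0.0, 0.02]]
[[0.64, -0.55, -0.47], [-0.0, -0.0, 0.02]]

[[0.31, -0.94, 0.04], [-0.01, 0.36, 0.02]]
[[0.31, -0.94, 0.05], [-0.01, 0.36, 0.02]]
[[0.3, -0.94, 0.07], [-0.01, 0.36, 0.02]]
[[0.29, -0.94, 0.09], [-0.01, 0.36, 0.02]]
[[0.28, -0.94, 0.11], [-0.01, 0.36, 0.02]]
[[0.27, -0.94, 0.12], [-0.01, 0.36, 0.02]]
[[0.26, -0.94, 0.14], [-0.01, 0.36, 0.02]]
[[0.25, -0.94, 0.15], [-0.01, 0.36, 0.02]]
[[0.23, -0.95, 0.17], [-0.01, 0.36, 0.02]]
[[0.22, -0.95, 0.18], [-0.01, 0.36, 0.02]]
[[0.21, -0.95, 0.2], [-0.01, 0.36, 0.02]]
```

>>> {"name": "apply_moves", "arguments": {
  "rows": [
    [[0.4,-0.3,-0.9],[0,0,0],-1],
    [[0.6,-0.5,-0.8],[0,0,0],-1],
    [[0.65,-0.55,-0.5],[0,0,0],-1],
    [[0.65,-0.55,-0.5],[0,0,0],-1],
    [[0.65,-0.55,-0.5],[0,0,0],-1]
  ]
}}

```text
clock: 0.72
tool_pos: [0.2696, -0.4756, 0.3918]
orientation: [0.993, 0.12, -0.0, -0.0]
force: [0.4, -1.1, -1.3]
grip_width: 0.0855
grip_force: 0.0
```

>>> {"name": "apply_moves", "arguments": {
  "rows": [
    [[0.65,-0.55,-0.2],[0,0,0],-1],
    [[0.65,-0.55,-0.2],[0,0,0],-1],
    [[0.5,-0.7,0],[0,0,0],-1],
    [[0.3,-0.9,0],[0,0.4,0],-1],
    [[0.3,-0.9,0],[0,0.4,0],-1]
  ]
}}

```text
clock: 1.35
tool_pos: [0.3431, -0.2717, 0.4118]
orientation: [0.99, 0.12, 0.07, -0.009]
force: [0.1, 0.6, 0.8]
grip_width: 0.0855
grip_force: 0.0
```

Run:
```python
from h import *
st(); plan([.42,.18,.40],tool(10,40))
```

```text
1.35 [ 0.3431 -0.2717  0.4118] q [ 1.3906 -0.1115 -0.6176  1.8381 -0.1912  1.3243 -0.5149] F [0.0907 0.5933 0.8018] 0.08552321420617465 0.0
[[ 0.9611  0.2398  0.1369]
 [ 0.2372 -0.9708  0.0349]
 [ 0.1412 -0.0011 -0.99  ]]
[[0.36, -0.84, 0.08], [-0.02, 0.32, 0.04]]
[[0.35, -0.84, 0.09], [-0.02, 0.32, 0.04]]
[[0.34, -0.85, 0.11], [-0.02, 0.32, 0.04]]
[[0.33, -0.85, 0.13], [-0.02, 0.32, 0.04]]
[[0.31, -0.85, 0.14], [-0.02, 0.32, 0.04]]
[[0.3, -0.85, 0.16], [-0.02, 0.32, 0.04]]
[[0.29, -0.85, 0.17], [-0.02, 0.32, 0.04]]
[[0.27, -0.86, 0.18], [-0.02, 0.32, 0.04]]
[[0.25, -0.86, 0.19], [-0.02, 0.32, 0.04]]
[[0.24, -0.86, 0.21], [-0.02, 0.32, 0.04]]
```

>>> {"name": "apply_moves", "arguments": {
  "rows": [
    [[0.36,-0.84,0.1],[0,0.32,0],-1],
    [[0.35,-0.85,0.1],[0,0.32,0],-1],
    [[0.35,-0.85,0.1],[0,0.32,0],-1],
    [[0.33,-0.85,0.15],[0,0.32,0.1],-1],
    [[0.3,-0.85,0.15],[0,0.32,0.1],-1]
  ]
}}

```text
clock: 1.98
tool_pos: [0.3764, -0.135, 0.4057]
orientation: [0.982, 0.111, 0.153, -0.014]
force: [0.2, -0.8, -0.4]
grip_width: 0.0851
grip_force: 0.0
```

>>> {"name": "apply_moves", "arguments": {
  "rows": [
    [[0.3,-0.85,0.15],[0,0.32,0],-1],
    [[0.3,-0.85,0.15],[0,0.32,0],-1],
    [[0.27,-0.85,0.2],[0,0.32,0],-1],
    [[0.25,-0.85,0.2],[0,0.32,0],-1],
    [[0.25,-0.85,0.2],[0,0.32,0],-1]
  ]
}}

```text
clock: 2.6
tool_pos: [0.4625, 0.0518, 0.3673]
orientation: [0.962, 0.108, 0.249, -0.042]
force: [0.0, -1.0, -0.3]
grip_width: 0.0856
grip_force: 0.0
```

Run:
```python
from h import *
from plant import eyes
st()
w=eyes.camera('wrist'); pickle.dump(w,open('pics/w1.pkl','wb')); cv2.imwrite('pics/w1.png',w['frame'][:,:,::-1])
R=Ro.from_euler('z',10.2,degrees=True).as_matrix()
print(proj(w,[R@np.array(q)+[.591,.268,.105] for q in [(.02,.075,.022),(.02,-.075,.022),(-.02,.075,.022),(-.02,-.075,.022),(-.0804,0,.0958),(-.0546,0,.0651)]]))
plan(R@np.array([-.643*.066,0,.766*.066])+[.591,.268,.105]-.1*np.array([.643*.984,.643*.178,-.766]),tool(10.2,40))
```

```text
2.6 [0.4625 0.0518 0.3673] q [ 0.0832 -0.306  -0.144   2.1949 -0.2139  0.7592 -1.2935] F [ 0.0155 -1.0274 -0.3272] 0.08559319445579522 0.0
[[ 0.8528  0.2287  0.4695]
 [ 0.1871 -0.9731  0.1341]
 [ 0.4875 -0.0265 -0.8727]]
[[ 93.7769 148.0959]
 [225.4279 152.9202]
 [ 86.9338 181.1124]
 [221.4764 186.4872]
 [107.7047 215.2317]
 [129.5209 199.7561]]
[[-0.03, -0.7, 0.62], [-0.07, 0.22, 0.04]]
[[-0.06, -0.71, 0.61], [-0.07, 0.22, 0.04]]
[[-0.09, -0.71, 0.6], [-0.07, 0.22, 0.04]]
[[-0.11, -0.72, 0.59], [-0.07, 0.22, 0.04]]
[[-0.14, -0.73, 0.57], [-0.07, 0.22, 0.04]]
```

View pics/w1.png

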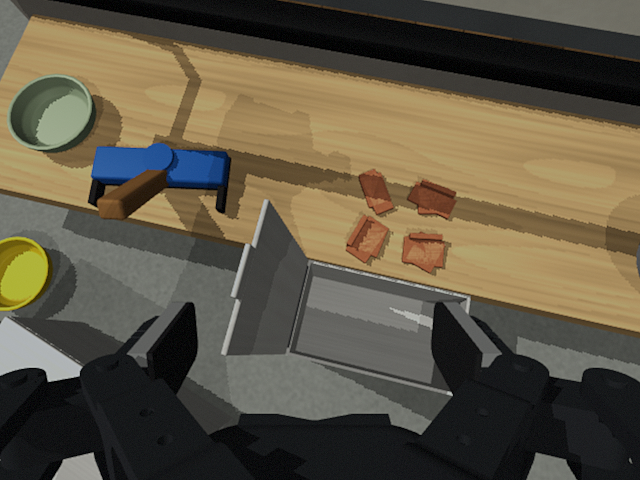

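The wrist view shows the scraper at (160,165) with its block top corners at (96,147), (230,152), (225,188), (92,181) and the handle tip near (112,207). The four shards are at (376,192), (432,198), (368,239), (424,251), and the open box's back rim runs (310,262)-(470,297).

Run:
```python
from h import *
np.set_printoptions(precision=4,suppress=True)
w,s,c=load('w1'),load('side0'),load('scene0')
L=[((.02,.075,.022),w,(96,147)),((.02,-.075,.022),w,(230,152)),((-.02,-.075,.022),w,(225,188)),((-.02,.075,.022),w,(92,181)),((-.0804,0,.0958),w,(112,207)),
((.02,.075,.022),s,(300,166)),((.02,-.075,.022),s,(333.7,188.7)),((.02,-.075,0),c,(366,342.4)),((.02,.075,0),c,(435,366)),((-.0804,0,.0958),c,(417,291)),((-.0804,0,.0958),s,(289.5,174))]
def fit(L):
    def f(p):
        R=Ro.from_euler('z',p[2]).as_matrix(); return np.concatenate([proj(k,R@np.array(q)+[p[0],p[1],.105])[0]-uv for q,k,uv in L])
    q=least_squares(f,[.59,.267,.17],loss='soft_l1'); print('scraper',q.x,np.degrees(q.x[2])); print(q.fun.reshape(-1,2).round(1).tolist()); return q.x
fit(L[:5]); x=fit(L)
print('rim back',unp(w,[(310,262),(470,297)],.095)); print('edge',unp(w,[(100,211),(200,236)],.105), unp(w,[(600,324)],.105))
hsv=cv2.cvtColor(w['frame'],cv2.COLOR_RGB2HSV)
m=((hsv[...,0]<11)&(hsv[...,1]>100)).astype(np.uint8); m[:,:335]=0;m[:,480:]=0;m[:160]=0;m[285:]=0
n,l,stt,ce=cv2.connectedComponentsWithStats(m)
for i in range(1,n):
    if stt[i,4]>60:
        P=unp(w,np.argwhere(l==i)[:,::-1],.111); print('shard',ce[i],stt[i,4],P.mean(0)[:2],P.min(0)[:2],P.max(0)[:2])
```

```text
scraper [0.5929 0.2641 0.1739] 9.96422743080865
[[1.7, 0.0], [-0.7, 0.4], [0.3, -2.1], [-1.2, -1.0], [0.2, 7.2]]
scraper [0.5931 0.265  0.1781] 10.206134671299893
[[0.9, -0.1], [-1.4, -0.3], [-0.3, -2.7], [-1.8, -1.1], [-0.2, 6.7], [-0.6, -0.2], [0.3, 0.7], [-1.6, -1.2], [-1.9, -0.8], [-0.1, -0.3], [1.1, 0.7]]
rim back [[ 0.5307  0.0799  0.095 ]
 [ 0.5319 -0.0971  0.095 ]]
edge [[0.5328 0.3263 0.105 ]
 [0.5301 0.2054 0.105 ]] [[ 0.5324 -0.2263  0.105 ]]
shard [374.9279 190.4234] 777 [0.6233 0.0268] [0.5974 0.0044] [0.6472 0.0478]
shard [432.2819 198.4796] 1153 [ 0.6278 -0.0368] [ 0.6078 -0.0615] [ 0.6477 -0.0105]
shard [363.0461 238.8128] 673 [0.5656 0.0285] [0.5406 0.0051] [0.5923 0.0444]
shard [421.7656 248.2392] 627 [ 0.5693 -0.0348] [ 0.5452 -0.0579] [ 0.5883 -0.0144]
```

Run:
```python
from h import *
a=[.48,.23,.345]; plan(a,tool(10,40),5); print(); plan([.488,.2464,.2322],tool(10,40),3,a,tool(10,40))
```

```text
[[0.15, -0.64, 0.2], [-0.07, 0.22, 0.04]]
[[0.14, -0.65, 0.2], [-0.07, 0.22, 0.04]]
[[0.13, -0.65, 0.2], [-0.07, 0.22, 0.04]]
[[0.12, -0.65, 0.2], [-0.07, 0.22, 0.04]]
[[0.1, -0.66, 0.19], [-0.07, 0.22, 0.04]]

[[-0.43, -0.1, 0.62], [0.0, 0.0, 0.0]]
[[-0.43, -0.1, 0.62], [0.0, 0.0, 0.0]]
[[-0.43, -0.1, 0.62], [0.0, 0.0, 0.0]]
```

>>> {"name": "apply_moves", "arguments": {
  "rows": [
    [[0.15,-0.65,0.2],[-0.07,0.22,0.04],-1],
    [[0.15,-0.65,0.2],[-0.07,0.22,0.04],-1],
    [[0.13,-0.65,0.2],[-0.07,0.22,0.04],-1],
    [[0.12,-0.65,0.2],[-0.07,0.22,0.04],-1],
    [[0.1,-0.66,0.2],[-0.07,0.22,0.04],-1]
  ]
}}

```text
clock: 3.28
tool_pos: [0.4835, 0.2242, 0.3447]
orientation: [0.936, 0.081, 0.341, -0.027]
force: [0.2, -0.5, 1.0]
grip_width: 0.0855
grip_force: 0.0
```

>>> {"name": "apply_moves", "arguments": {
  "rows": [
    [[-0.4,-0.1,0.6],[0,0,0],-1],
    [[-0.4,-0.1,0.6],[0,0,0],-1],
    [[-0.4,-0.1,0.6],[0,0,0],-1],
    [[0,0,0],[0,0,0],-1]
  ]
}}

```text
clock: 3.78
tool_pos: [0.4906, 0.2284, 0.2698]
orientation: [0.936, 0.079, 0.343, -0.021]
force: [0.9, -0.9, -0.0]
grip_width: 0.0851
grip_force: 0.0
```

Run:
```python
from h import *
st(); a=[.488,.2464,.2322]; plan(a,tool(10,40),2); print(); plan([.5512,.2576,.1556],tool(10,40),3)
```

```text
3.775 [0.4906 0.2284 0.2698] q [ 0.7948 -0.1751 -1.3799  2.3156  0.5573  0.266  -2.5371] F [ 0.9261 -0.8888 -0.0256] 0.0850896471251696 0.0
[[ 0.7517  0.1618  0.6393]
 [ 0.133  -0.9867  0.0933]
 [ 0.6459  0.0149 -0.7633]]
[[-0.24, -0.19, 0.29], [0.05, -0.01, 0.0]]
[[-0.24, -0.18, 0.29], [0.05, -0.01, 0.0]]

[[-0.16, -0.14, 0.86], [0.04, -0.01, 0.0]]
[[-0.16, -0.13, 0.86], [0.04, -0.01, 0.0]]
[[-0.16, -0.13, 0.86], [0.04, -0.01, 0.0]]
```

J7 is at -2.54, close to its limit of -2.57. I'll use the equivalent half-turned grasp, and test the turn direction first.

>>> {"name": "apply_moves", "arguments": {
  "rows": [
    [[0,0,-0.5],[0,0,1],-1],
    [[0,0,0],[0,0,1],-1],
    [[0,0,0],[0,0,1],-1]
  ]
}}

```text
clock: 4.15
tool_pos: [0.4762, 0.2316, 0.2889]
orientation: [0.926, -0.152, 0.329, -0.108]
force: [-0.4, 0.6, -0.2]
grip_width: 0.0855
grip_force: 0.0
```

Run:
```python
from h import *
st()
```

```text
4.15 [0.4762 0.2316 0.2889] q [ 0.6913 -0.3035 -1.2322  2.3166  0.0408  0.2784 -2.5553] F [-0.3643  0.6116 -0.1963] 0.0854525629703718 0.0
[[ 0.7375 -0.2106  0.6417]
 [-0.3532 -0.9301  0.1007]
 [ 0.5756 -0.301  -0.7603]]
```

>>> {"name": "apply_moves", "arguments": {
  "rows": [
    [[0,0,0],[0,0,-1],-1],
    [[0,0,0],[0,0,-1],-1],
    [[0,0,0],[0,0,-1],-1],
    [[0,0,0],[0,0,-1],-1],
    [[0,0,0],[0,0,-1],-1]
  ]
}}

```text
clock: 4.78
tool_pos: [0.4772, 0.2293, 0.2882]
orientation: [0.903, 0.256, 0.343, 0.044]
force: [0.7, 0.3, -0.5]
grip_width: 0.0852
grip_force: 0.0
```

>>> {"name": "apply_moves", "arguments": {
  "rows": [
    [[0,0,0],[0,0,-1],-1],
    [[0,0,0],[0,0,-1],-1],
    [[0,0,0],[0,0,-1],-1],
    [[0,0,0],[0,0,-1],-1],
    [[0,0,0],[0,0,-1],-1]
  ]
}}

```text
clock: 5.4
tool_pos: [0.4773, 0.2292, 0.2878]
orientation: [0.71, 0.614, 0.292, 0.184]
force: [0.3, 0.3, -0.1]
grip_width: 0.0853
grip_force: 0.0
```

Run:
```python
from h import *
st()
```

```text
5.4 [0.4773 0.2292 0.2878] q [ 0.3021 -0.1544 -0.954   2.3212  0.6501  0.3561 -1.3821] F [ 0.3037  0.3237 -0.0566] 0.08525158711473804 0.0
[[ 0.076   0.7638  0.641 ]
 [ 0.9792 -0.1784  0.0965]
 [ 0.188   0.6203 -0.7615]]
```

J7 is leaving its limit, so this direction is right.

>>> {"name": "apply_moves", "arguments": {
  "rows": [
    [[0,0,0],[0,0,-1],-1],
    [[0,0,0],[0,0,-1],-1],
    [[0,0,0],[0,0,-1],-1],
    [[0,0,0],[0,0,-1],-1],
    [[0,0,0],[0,0,-1],-1]
  ]
}}

```text
clock: 6.02
tool_pos: [0.4773, 0.2292, 0.2877]
orientation: [0.384, 0.856, 0.187, 0.291]
force: [0.3, 0.2, 0.1]
grip_width: 0.0856
grip_force: 0.0
```

>>> {"name": "apply_moves", "arguments": {
  "rows": [
    [[0,0,0],[0,0,-1],-1],
    [[0,0,0],[0,0,-1],-1],
    [[0,0,0],[0,0,-1],-1],
    [[0,0,0],[0,0,-1],-1],
    [[0,0,0],[0,0,-1],-1]
  ]
}}

```text
clock: 6.65
tool_pos: [0.4773, 0.2291, 0.2876]
orientation: [-0.014, 0.938, 0.046, 0.342]
force: [0.3, -0.8, 0.2]
grip_width: 0.0851
grip_force: 0.0
```

Run:
```python
from h import *
open('h.py','a').write('''
def toolf(yaw,lean): return tool(yaw,lean)*Ro.from_euler('z',180,degrees=True)
''')
from h import *
toolf=lambda y,l: tool(y,l)*Ro.from_euler('z',180,degrees=True)
st(); a=[.488,.2464,.2322]; plan(a,toolf(10,40),3); print(); plan([.5512,.2576,.1556],toolf(10,40),3,a,toolf(10,40))
```

```text
6.65 [0.4773 0.2291 0.2876] q [-0.0206 -0.1208 -0.6732  2.3271  0.7817  0.4021  0.2355] F [ 0.2735 -0.786   0.192 ] 0.08508022591737988 0.0
[[-0.7656 -0.0575  0.6408]
 [ 0.0057  0.9953  0.0962]
 [-0.6433  0.0773 -0.7617]]
[[0.18, 0.08, 0.34], [-0.03, 0.01, -0.27]]
[[0.18, 0.09, 0.34], [-0.03, 0.01, -0.27]]
[[0.17, 0.1, 0.34], [-0.03, 0.01, -0.27]]

[[0.0, 0.0, 0.67], [0.0, 0.0, 0.0]]
[[0.0, 0.0, 0.67], [0.0, 0.0, 0.0]]
[[0.0, 0.0, 0.67], [0.0, 0.0, 0.0]]
```

Joints are comfortable now. I'll align above the handle.

>>> {"name": "apply_moves", "arguments": {
  "rows": [
    [[0.2,0.1,0.35],[0,0,-0.27],-1],
    [[0.2,0.1,0.35],[0,0,-0.27],-1],
    [[0.18,0.1,0.35],[0,0,-0.27],-1],
    [[0,0,0],[0,0,0],-1]
  ]
}}

```text
clock: 7.15
tool_pos: [0.4868, 0.2481, 0.2276]
orientation: [-0.078, 0.936, 0.022, 0.343]
force: [0.1, 0.3, -0.2]
grip_width: 0.0853
grip_force: 0.0
```

Run:
```python
from h import *
from plant import eyes
st(); plan([.5512,.2576,.1556],toolf(10,40),3)
w=eyes.camera('wrist'); pickle.dump(w,open('pics/w2.pkl','wb')); cv2.imwrite('pics/w2.png',w['frame'][:,:,::-1])
R=Ro.from_euler('z',10,degrees=True).as_matrix()
print(proj(w,[R@np.array(q)+[.593,.265,.105] for q in [(.02,.075,.022),(.02,-.075,.022),(-.02,.075,.022),(-.02,-.075,.022),(-.0804,0,.0958),(-.0546,0,.0651)]]))
```

```text
7.15 [0.4868 0.2481 0.2276] q [-0.0002  0.0773 -0.7863  2.3511  1.3106  0.4553 -0.1739] F [ 0.1066  0.3187 -0.199 ] 0.08527515244981199 0.0
[[-0.7526 -0.1614  0.6384]
 [-0.1308  0.9868  0.0954]
 [-0.6454 -0.0117 -0.7638]]
[[-0.02, -0.0, 0.65], [-0.03, 0.01, -0.0]]
[[-0.02, -0.0, 0.65], [-0.03, 0.01, -0.0]]
[[-0.02, -0.01, 0.65], [-0.03, 0.01, -0.0]]
[[408.1002 264.935 ]
 [222.6846 264.1702]
 [418.3508 235.9013]
 [211.4987 235.3084]
 [311.3087 285.4602]
 [312.9403 260.5179]]
```

View pics/w2.png

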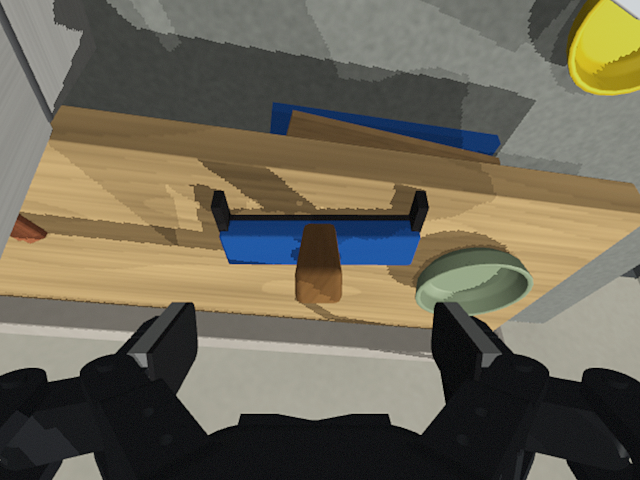

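The wrist view shows the handle at (318,285) centred between the open fingers, with the block at (320,240) and the dish clear at right (475,280). The blue board at (390,125) lies on the console below the shelf and is not needed.

>>> {"name": "apply_moves", "arguments": {
  "rows": [
    [[0,0.03,0.65],[0,0,0],-1],
    [[0,0.03,0.65],[0,0,0],-1],
    [[-0.05,0,0.65],[-0.05,0,0],-1],
    [[0,0,0],[0,0,0],-1]
  ]
}}

```text
clock: 7.7
tool_pos: [0.5521, 0.2591, 0.1552]
orientation: [-0.078, 0.936, 0.026, 0.343]
force: [-0.1, -0.6, 0.2]
grip_width: 0.0853
grip_force: 0.0
```

>>> {"name": "apply_moves", "arguments": {
  "rows": [
    [[0,0,0],[0,0,0],1],
    [[0,0,0],[0,0,0],1],
    [[0,0,0],[0,0,0],1],
    [[0,0,0],[0,0,0],1],
    [[0,0,0],[0,0,0],1]
  ],
  "newtons": 70
}}

```text
clock: 8.32
tool_pos: [0.5513, 0.2608, 0.1577]
orientation: [-0.079, 0.935, 0.027, 0.345]
force: [-5.1, -2.7, 8.1]
grip_width: 0.0232
grip_force: 68.4
```

Run:
```python
from h import *
st(); from plant import get_obs; o=get_obs(); p,R=o['tool_pos'],Ro.from_quat(o['orientation'])
print('axis yaw,lean', np.degrees(np.arctan2(R.as_matrix()[1,2],R.as_matrix()[0,2])))
plan(p+[0,0,.085],toolf(5,40),3)
```

```text
8.325 [0.5513 0.2608 0.1577] q [-0.0372  0.3722 -0.7182  2.2833  1.7765  0.5552 -0.5132] F [-5.0701 -2.704   8.1219] 0.023178497775051723 68.4256911277771
[[-0.7494 -0.1663  0.6409]
 [-0.1291  0.9861  0.1049]
 [-0.6494 -0.0042 -0.7604]]
axis yaw,lean 9.293066203292199
[[-0.37, -0.0, -0.43], [0.09, 0.02, 0.12]]
[[-0.37, -0.0, -0.43], [0.09, 0.02, 0.12]]
[[-0.37, -0.0, -0.43], [0.09, 0.02, 0.12]]
```

>>> {"name": "apply_moves", "arguments": {
  "rows": [
    [[-0.37,0,-0.43],[0.09,0,0.12],1],
    [[-0.37,0,-0.43],[0.09,0,0.12],1],
    [[-0.37,0,-0.43],[0.09,0,0.12],1],
    [[0,0,0],[0,0,0],1]
  ]
}}

```text
clock: 8.82
tool_pos: [0.5523, 0.2617, 0.244]
orientation: [-0.041, 0.937, 0.016, 0.347]
force: [-0.6, 0.2, -2.7]
grip_width: 0.0233
grip_force: 69.0
```

Run:
```python
from h import *
st(); plan([.605,.255,.24],toolf(3,40),2);print();plan([.608,-.007,.24],toolf(0,40),8,[.605,.255,.24],toolf(3,40))
```

```text
8.825 [0.5523 0.2617 0.244 ] q [-0.0101  0.1888 -0.7563  2.2039  1.2852  0.5443 -0.1279] F [-0.6458  0.1508 -2.7084] 0.02327322224703216 68.97043704986572
[[-0.7562 -0.0884  0.6484]
 [-0.0656  0.9961  0.0593]
 [-0.6511  0.0023 -0.759 ]]
[[-0.37, -0.11, 0.37], [0.07, 0.03, 0.07]]
[[-0.37, -0.1, 0.37], [0.07, 0.03, 0.07]]

[[0.02, -0.65, -0.02], [0.02, 0.0, 0.03]]
[[0.02, -0.65, -0.01], [0.02, 0.0, 0.03]]
[[0.01, -0.65, -0.01], [0.02, 0.0, 0.03]]
[[0.01, -0.65, -0.01], [0.02, 0.0, 0.03]]
[[0.01, -0.65, -0.01], [0.02, 0.0, 0.03]]
[[0.0, -0.66, -0.0], [0.02, 0.0, 0.03]]
[[0.0, -0.66, -0.0], [0.02, 0.0, 0.03]]
[[-0.0, -0.66, 0.0], [0.02, 0.0, 0.03]]
```

Lifted. Moving back in x, then across past the lid.

>>> {"name": "apply_moves", "arguments": {
  "rows": [
    [[-0.37,-0.1,0.37],[0.07,0,0.1],1],
    [[-0.37,-0.1,0.37],[0.07,0,0.1],1],
    [[0,-0.65,0],[0,0,0.05],1],
    [[0,-0.65,0],[0,0,0.05],1],
    [[0,-0.65,0],[0,0,0.05],1]
  ]
}}

```text
clock: 9.45
tool_pos: [0.6068, 0.1555, 0.2336]
orientation: [-0.008, 0.939, 0.014, 0.343]
force: [-0.3, -0.6, -1.8]
grip_width: 0.0232
grip_force: 70.0
```

>>> {"name": "apply_moves", "arguments": {
  "rows": [
    [[0,-0.65,0],[0,0,0],1],
    [[0,-0.65,0],[0,0,0],1],
    [[0,-0.65,0],[0,0,0],1],
    [[0,0,0],[0,0,0],1]
  ]
}}

```text
clock: 9.95
tool_pos: [0.609, 0.0546, 0.2312]
orientation: [-0.005, 0.939, 0.012, 0.343]
force: [-0.0, 0.1, -3.2]
grip_width: 0.0233
grip_force: 70.4
```

Run:
```python
from h import *
st(); plan([.608,-.007,.24],toolf(0,40));print();
```

```text
9.95 [0.609  0.0546 0.2312] q [ 0.4065  0.153  -0.6312  2.2567  1.2563  0.1927  0.2113] F [-0.0353  0.0869 -3.1873] 0.02325960789742268 70.43697237968445
[[-0.7652 -0.0181  0.6436]
 [-0.0011  0.9996  0.0268]
 [-0.6438  0.0198 -0.7649]]
[[-0.05, -0.61, -0.09], [0.08, 0.0, 0.0]]
[[-0.05, -0.62, -0.08], [0.08, 0.0, 0.0]]
```

>>> {"name": "apply_moves", "arguments": {
  "rows": [
    [[-0.05,-0.4,-0.08],[0.05,0,0],1],
    [[-0.05,-0.4,-0.08],[0.05,0,0],1],
    [[0,-0.4,0],[0,0,0],1],
    [[0,0,0],[0,0,0],1]
  ]
}}

```text
clock: 10.45
tool_pos: [0.6096, -0.0034, 0.241]
orientation: [-0.002, 0.939, 0.006, 0.344]
force: [0.5, -0.1, -2.8]
grip_width: 0.023
grip_force: 70.4
```

Run:
```python
from h import *
st(); plan([.63,-.007,.23],toolf(0,40));print();
```

```text
10.45 [ 0.6096 -0.0034  0.241 ] q [ 0.9035  0.1933 -1.0174  2.2458  1.1539  0.197   0.4513] F [ 0.476  -0.0951 -2.8447] 0.023047006526668384 70.43792724609375
[[-0.7638 -0.0088  0.6454]
 [-0.0005  0.9999  0.0131]
 [-0.6455  0.0097 -0.7637]]
[[-0.17, -0.08, 0.43], [0.08, 0.02, 0.0]]
```

Run:
```python
from h import *
w=load('w2'); p=np.array([.4868,.2481,.2276]); R=Ro.from_quat([-0.078, 0.936, 0.022, 0.343]); print(R.inv().apply(-w['R'].T@w['t']-p), R.as_matrix().T@w['R'].T)
plan([.638,-.007,.235],toolf(0,40.5),1);plan([.638,-.007,.159],toolf(0,40.5),3,[.638,-.007,.235],toolf(0,40.5))
```

```text
[ 6.67731948e-02  1.23587803e-04 -1.42507132e-01] [[ 4.43356241e-04 -9.65590875e-01 -2.60065503e-01]
 [ 9.99999836e-01  3.33723904e-04  4.65711177e-04]
 [-3.62896388e-04 -2.60065667e-01  9.65590864e-01]]
[[-0.36, -0.08, 0.46], [0.08, -0.03, 0.0]]
[[0.33, 0.0, 0.39], [0.0, 0.0, 0.0]]
[[0.33, 0.0, 0.39], [0.0, 0.0, 0.0]]
[[0.33, 0.0, 0.39], [0.0, 0.0, 0.0]]
```

>>> {"name": "apply_moves", "arguments": {
  "rows": [
    [[-0.36,-0.08,0.46],[0.08,-0.03,0],1],
    [[0,0,0],[0,0,0],1],
    [[0.33,0,0.39],[0,0,0],1],
    [[0.17,0,0.2],[0,0,0],1],
    [[0,0,0],[0,0,0],1]
  ]
}}

```text
clock: 11.08
tool_pos: [0.6379, -0.0013, 0.1975]
orientation: [-0.005, 0.938, 0.001, 0.346]
force: [-0.2, -0.6, -2.0]
grip_width: 0.0234
grip_force: 70.5
```

Run:
```python
from h import *
from plant import eyes
st(); plan([.638,-.008,.159],toolf(0,40.5))
fs=[]
w=eyes.camera('wrist'); s=eyes.camera('scene'); t=eyes.camera('side')
pickle.dump(t,open('pics/t3.pkl','wb'));pickle.dump(w,open('pics/w3.pkl','wb'))
a=cv2.resize(w['frame'][:,:,::-1],(400,300)); b=cv2.resize(s['frame'][230:350,220:380,::-1],(400,300)); 
d=cv2.resize(t['frame'][180:292,310:460,::-1],(400,300))
im=np.zeros((600,800,3),np.uint8); im[:300,:400]=a; im[:300,400:]=b; im[300:,:400]=d; cv2.imwrite('pics/m3.png',im)
```

```text
11.075 [ 0.6379 -0.0013  0.1975] q [ 0.6609  0.3173 -0.8053  2.228   1.7182  0.2461 -0.084 ] F [-0.1925 -0.5926 -1.9689] 0.023441305347049957 70.52456617355347
[[-0.7609 -0.0096  0.6488]
 [-0.008   1.      0.0053]
 [-0.6488 -0.0012 -0.7609]]
[[0.5, -0.13, 0.59], [0.03, -0.0, 0.05]]
```

View pics/m3.png

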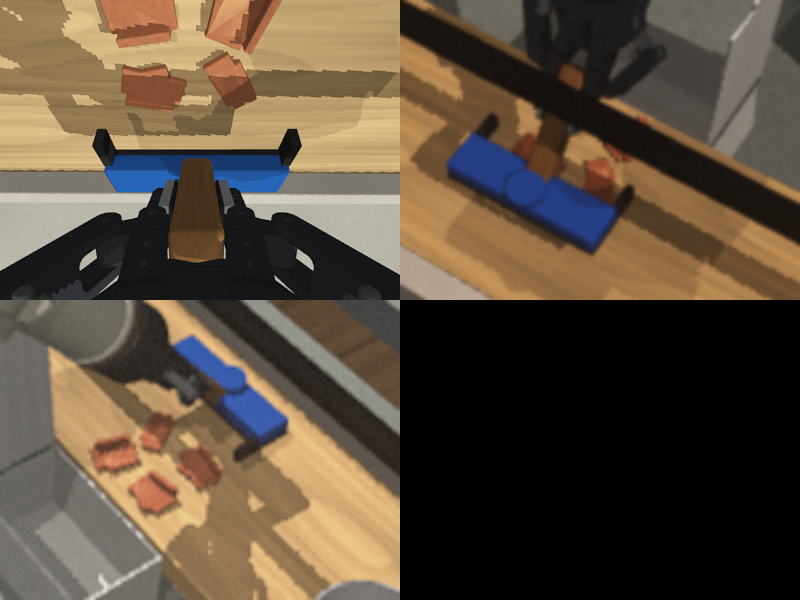

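The composite shows the scraper hovering behind all four shards, its fins at wrist (206,290) and (580,290) straddling them, and the shards slightly towards -y. I'll shift 7 mm that way and descend.

>>> {"name": "apply_moves", "arguments": {
  "rows": [
    [[0.16,-0.07,0.2],[0,0,0.05],1],
    [[0.16,-0.06,0.2],[0,0,0],1],
    [[0.12,0,0.15],[0,0,0],1],
    [[0,0,0],[0,0,0],1]
  ]
}}

```text
clock: 11.72
tool_pos: [0.6406, -0.0105, 0.164]
orientation: [0.002, 0.938, 0.002, 0.347]
force: [0.6, -1.0, -2.4]
grip_width: 0.0233
grip_force: 70.5
```

Run:
```python
from h import *
st(); plan([.638,-.008,.158],toolf(0,40.5)); print(); plan([.55,-.008,.158],toolf(0,40.5),10,[.638,-.008,.158],toolf(0,40.5))
```

```text
11.725 [ 0.6406 -0.0105  0.164 ] q [ 0.7094  0.4281 -0.8574  2.242   1.9814  0.3318 -0.2973] F [ 0.6259 -0.9817 -2.4206] 0.023330395661182817 70.49740433692932
[[-0.7591  0.0019  0.6509]
 [ 0.0041  1.      0.002 ]
 [-0.6509  0.0042 -0.7591]]
[[0.12, 0.05, 0.06], [0.01, 0.01, -0.02]]

[[0.13, 0.0, -0.11], [0.0, 0.0, 0.0]]
[[0.13, 0.0, -0.11], [0.0, 0.0, 0.0]]
[[0.13, 0.0, -0.11], [0.0, 0.0, 0.0]]
[[0.13, 0.0, -0.11], [0.0, 0.0, 0.0]]
[[0.13, 0.0, -0.11], [0.0, 0.0, 0.0]]
[[0.13, 0.0, -0.11], [0.0, 0.0, 0.0]]
[[0.13, 0.0, -0.11], [0.0, 0.0, 0.0]]
[[0.13, 0.0, -0.11], [0.0, 0.0, 0.0]]
[[0.13, 0.0, -0.11], [0.0, 0.0, 0.0]]
[[0.13, 0.0, -0.11], [0.0, 0.0, 0.0]]
```

>>> {"name": "apply_moves", "arguments": {
  "rows": [
    [[0.05,0.03,0.06],[0,0,0],1],
    [[0.03,0,0.04],[0,0,0],1],
    [[0,0,0],[0,0,0],1]
  ]
}}

```text
clock: 12.1
tool_pos: [0.6413, -0.0088, 0.158]
orientation: [0.001, 0.938, 0.001, 0.348]
force: [0.6, -0.0, -1.9]
grip_width: 0.0229
grip_force: 70.5
```

>>> {"name": "apply_moves", "arguments": {
  "rows": [
    [[0.15,0,-0.13],[0,0,0],1],
    [[0.23,0,-0.2],[0,0,0],1],
    [[0.23,0,-0.2],[0,0,0],1]
  ]
}}

```text
clock: 12.48
tool_pos: [0.5993, -0.0088, 0.158]
orientation: [0.001, 0.938, 0.001, 0.347]
force: [0.7, 0.4, -2.2]
grip_width: 0.0233
grip_force: 70.5
```

Run:
```python
from h import *
st(); plan([.55,-.008,.158],toolf(0,40.5),3)
```

```text
12.475 [ 0.5993 -0.0088  0.158 ] q [ 0.791   0.4015 -0.9406  2.3346  2.0943  0.3607 -0.4219] F [ 0.7314  0.3686 -2.1715] 0.02330831661947235 70.50189256668091
[[-0.7587  0.001   0.6515]
 [ 0.0028  1.      0.0016]
 [-0.6515  0.003  -0.7587]]
[[0.25, 0.0, -0.21], [0.0, 0.01, -0.01]]
[[0.25, 0.0, -0.21], [0.0, 0.01, -0.01]]
[[0.25, 0.01, -0.21], [0.0, 0.01, -0.01]]
```

>>> {"name": "apply_moves", "arguments": {
  "rows": [
    [[0.2,0,-0.15],[0,0,0],1],
    [[0.23,0,-0.2],[0,0,0],1],
    [[0.23,0,-0.2],[0,0,0],1],
    [[0.23,0,-0.2],[0,0,0],1]
  ]
}}

```text
clock: 12.98
tool_pos: [0.554, -0.0108, 0.1593]
orientation: [-0.0, 0.938, -0.004, 0.345]
force: [0.9, 1.3, -6.8]
grip_width: 0.0232
grip_force: 70.3
```

Run:
```python
from h import *
from plant import eyes
st(); plan([.50,-.008,.1575],toolf(0,40.5),3)
w=eyes.camera('wrist'); t=eyes.camera('side')
im=np.zeros((300,800,3),np.uint8); im[:,:400]=cv2.resize(w['frame'][:,:,::-1],(400,300)); im[:,400:]=cv2.resize(t['frame'][200:320,300:460,::-1],(400,300)); cv2.imwrite('pics/m4.png',im)
```

```text
12.975 [ 0.554  -0.0108  0.1593] q [ 1.0954  0.5195 -1.3099  2.4232  1.9816  0.5401 -0.2461] F [ 0.9016  1.2545 -6.8124] 0.02319339202472563 70.32480239868164
[[-0.7614  0.0023  0.6483]
 [-0.003   1.     -0.0071]
 [-0.6483 -0.0073 -0.7614]]
[[0.28, 0.02, -0.22], [-0.01, -0.0, 0.01]]
[[0.28, 0.02, -0.22], [-0.01, -0.0, 0.01]]
[[0.28, 0.02, -0.22], [-0.01, -0.0, 0.01]]
```

View pics/m4.png

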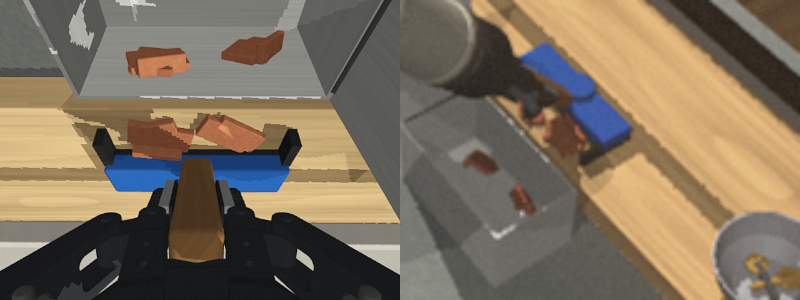

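Two shards are already in the box (wrist (310,120), (505,95)) and two sit at the edge between the fins. J4 has reached its limit, because the 40° lean puts the wrist too close to the base. I'll back off slightly, stand the scraper on its foot, re-grip the handle with a more upright tool, then finish the draw.

>>> {"name": "apply_moves", "arguments": {
  "rows": [
    [[-0.13,0,0.12],[0,0,0],1],
    [[-0.12,0,0.12],[0,0,0],1],
    [[0,0,0],[0,0,0],1]
  ]
}}

```text
clock: 13.45
tool_pos: [0.5718, -0.0081, 0.1574]
orientation: [0.001, 0.938, 0.001, 0.345]
force: [1.7, 0.9, 2.9]
grip_width: 0.0234
grip_force: 70.7
```

Run:
```python
from h import *
st()
```

```text
13.45 [ 0.5718 -0.0081  0.1574] q [ 1.0536  0.546  -1.2727  2.3866  1.9768  0.5407 -0.2282] F [1.7324 0.9343 2.8727] 0.023351733583578116 70.71869730949402
[[-0.7615  0.0007  0.6482]
 [ 0.0024  1.      0.0017]
 [-0.6482  0.0028 -0.7615]]
```

>>> {"name": "apply_moves", "arguments": {
  "rows": [
    [[0,0,0],[0,0,0],-1],
    [[0,0,0],[0,0,0],-1],
    [[0,0,0],[0,0,0],-1],
    [[0,0,0],[0,0,0],-1]
  ]
}}

```text
clock: 13.95
tool_pos: [0.5704, -0.0082, 0.1562]
orientation: [0.001, 0.939, 0.001, 0.344]
force: [0.1, -0.4, 0.2]
grip_width: 0.0851
grip_force: 0.0
```

Run:
```python
from h import *
from plant import get_obs
st(); o=get_obs(); R=Ro.from_quat(o['orientation']); g=o['tool_pos']-R.apply([0,0,.0187]); T=toolf(0,12)
print(g); plan(g+T.apply([0,0,.0187]),T,4)
```

```text
13.95 [ 0.5704 -0.0082  0.1562] q [ 1.0562  0.5495 -1.2756  2.3878  1.972   0.5429 -0.2225] F [ 0.1329 -0.4438  0.1758] 0.08506297704779478 0.0
[[-0.7636  0.0008  0.6456]
 [ 0.0028  1.      0.002 ]
 [-0.6456  0.0033 -0.7636]]
[ 0.5583 -0.0083  0.1705]
[[0.04, -0.0, -0.01], [0.0, 0.71, -0.0]]
[[0.05, -0.0, -0.01], [0.0, 0.71, -0.0]]
[[0.05, -0.0, -0.0], [0.0, 0.71, -0.0]]
[[0.05, -0.0, 0.01], [0.0, 0.71, -0.0]]
```

>>> {"name": "apply_moves", "arguments": {
  "rows": [
    [[0.04,0,-0.01],[0,0.7,0],-1],
    [[0.05,0,-0.01],[0,0.7,0],-1],
    [[0.05,0,0],[0,0.7,0],-1],
    [[0.05,0,0],[0,0.7,0],-1],
    [[0,0,0],[0,0,0],-1]
  ]
}}

```text
clock: 14.58
tool_pos: [0.5633, -0.0166, 0.1474]
orientation: [0.005, 0.988, -0.01, 0.155]
force: [0.3, -0.2, -0.6]
grip_width: 0.0852
grip_force: 0.0
```

Run:
```python
from h import *
from plant import get_obs
st(); g=np.array([.5583,-.0083,.1705]); T=toolf(0,12)
plan(g+T.apply([0,0,.0187]),T,1)
```

```text
14.575 [ 0.5633 -0.0166  0.1474] q [ 0.9462  0.5735 -1.2177  2.1016  0.9892  0.7293  0.6974] F [ 0.3487 -0.1865 -0.6089] 0.08515715478294805 0.0
[[-0.9517  0.0124  0.3067]
 [ 0.0065  0.9998 -0.0203]
 [-0.3069 -0.0173 -0.9516]]
[[-0.01, 0.16, -0.1], [-0.11, 0.59, -0.04]]
```

>>> {"name": "apply_moves", "arguments": {
  "rows": [
    [[0,0.16,-0.1],[-0.11,0.4,0],-1],
    [[0,0,0],[0,0,0],-1]
  ]
}}

```text
clock: 14.82
tool_pos: [0.5602, -0.0087, 0.1512]
orientation: [0.003, 0.993, -0.001, 0.121]
force: [0.3, 0.3, 0.1]
grip_width: 0.0852
grip_force: 0.0
```

Run:
```python
from h import *
from plant import get_obs
st(); g=np.array([.5583,-.0083,.1705]); T=toolf(0,13)
plan(g+T.apply([0,0,.0187]),T,1)
```

```text
14.825 [ 0.5602 -0.0087  0.1512] q [ 0.9378  0.6133 -1.2428  2.0466  0.9111  0.8217  0.7694] F [0.3079 0.2585 0.0954] 0.08524816960917202 0.0
[[-0.9707  0.0057  0.2401]
 [ 0.0052  1.     -0.0026]
 [-0.2401 -0.0013 -0.9708]]
[[-0.05, 0.01, -0.01], [-0.01, 0.09, -0.03]]
```

Close and resume the draw.

>>> {"name": "apply_moves", "arguments": {
  "rows": [
    [[-0.05,0,0],[0,0,0],1],
    [[0,0,0],[0,0,0],1],
    [[0,0,0],[0,0,0],1],
    [[0,0,0],[0,0,0],1],
    [[0,0,0],[0,0,0],1]
  ],
  "newtons": 90
}}

```text
clock: 15.45
tool_pos: [0.5618, -0.0089, 0.152]
orientation: [0.002, 0.993, -0.001, 0.119]
force: [-3.8, -0.5, 5.6]
grip_width: 0.0229
grip_force: 88.2
```

Run:
```python
from h import *
from plant import get_obs
st(); o=get_obs(); p=o['tool_pos']; R=Ro.from_quat(o['orientation'])
plan(p+[-.065,0,.0005],R,5)
```

```text
15.45 [ 0.5618 -0.0089  0.152 ] q [ 0.9343  0.6156 -1.2414  2.0397  0.9076  0.8286  0.7747] F [-3.7739 -0.4628  5.6484] 0.02293091190111669 88.21253657341003
[[-0.9715  0.0051  0.2371]
 [ 0.0044  1.     -0.0034]
 [-0.2371 -0.0022 -0.9715]]
[[0.25, -0.0, -0.06], [0.0, 0.0, 0.0]]
[[0.25, -0.0, -0.06], [0.0, 0.0, 0.0]]
[[0.25, -0.0, -0.06], [0.0, 0.0, 0.0]]
[[0.25, -0.0, -0.06], [0.0, 0.0, 0.0]]
[[0.25, -0.0, -0.06], [0.0, 0.0, 0.0]]
```

>>> {"name": "apply_moves", "arguments": {
  "rows": [
    [[0.25,0,-0.06],[0,0,0],1],
    [[0.25,0,-0.06],[0,0,0],1],
    [[0.25,0,-0.06],[0,0,0],1],
    [[0.25,0,-0.06],[0,0,0],1],
    [[0.2,0,-0.05],[0,0,0],1]
  ]
}}

```text
clock: 16.08
tool_pos: [0.4997, -0.0087, 0.1519]
orientation: [0.002, 0.993, -0.001, 0.12]
force: [2.0, -0.0, 2.1]
grip_width: 0.0233
grip_force: 88.6
```

>>> {"name": "apply_moves", "arguments": {
  "rows": [
    [[0.15,0,-0.04],[0,0,0],1],
    [[0.1,0,-0.03],[0,0,0],1],
    [[0,0,0],[0,0,0],1]
  ]
}}

```text
clock: 16.45
tool_pos: [0.4864, -0.0089, 0.1519]
orientation: [0.002, 0.993, -0.002, 0.119]
force: [-4.6, -2.1, 9.0]
grip_width: 0.0231
grip_force: 89.6
```

Run:
```python
from h import *
from plant import eyes
st()
w=eyes.camera('wrist'); t=eyes.camera('side')
im=np.zeros((300,800,3),np.uint8); im[:,:400]=cv2.resize(w['frame'][:,:,::-1],(400,300)); im[:,400:]=cv2.resize(t['frame'][200:320,300:460,::-1],(400,300)); cv2.imwrite('pics/m5.png',im)
```

```text
16.45 [ 0.4864 -0.0089  0.1519] q [ 1.0971  0.5093 -1.3618  2.2038  0.8529  0.7535  0.7691] F [-4.5728 -2.0635  8.981 ] 0.023050981756208448 89.5985734462738
[[-0.9718  0.0053  0.2356]
 [ 0.0045  1.     -0.0041]
 [-0.2357 -0.003  -0.9718]]
```

View pics/m5.png

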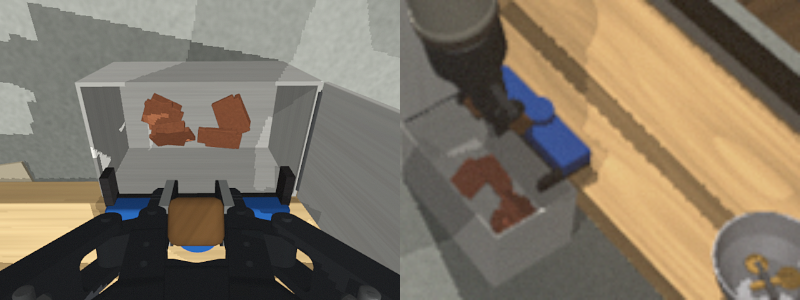

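All four shards lie in the box, at wrist half-scale (165,105), (172,137), (232,112), (220,136). Now I'll lift the scraper, move it back over the shelf, and return it to the left past the lid.

Run:
```python
from h import *
from plant import get_obs
o=get_obs(); R=Ro.from_quat(o['orientation']); p=o['tool_pos']; q=p+[0.01,0,.03]; 
plan(q,R,1);a=[.556,-.009,.265]; plan(a,R,3,q,R); print(); plan([.556,.262,.265],R,7,a,R)
```

```text
[[-0.34, -0.0, -0.54], [0.0, 0.0, 0.0]]
[[-0.52, -0.0, -0.44], [0.0, 0.0, 0.0]]
[[-0.52, -0.0, -0.44], [0.0, 0.0, 0.0]]
[[-0.52, -0.0, -0.44], [0.0, 0.0, 0.0]]

[[0.0, 0.77, -0.0], [0.0, 0.0, 0.0]]
[[0.0, 0.77, -0.0], [0.0, 0.0, 0.0]]
[[0.0, 0.77, -0.0], [0.0, 0.0, 0.0]]
[[0.0, 0.77, -0.0], [0.0, 0.0, 0.0]]
[[0.0, 0.77, -0.0], [0.0, 0.0, 0.0]]
[[0.0, 0.77, -0.0], [0.0, 0.0, 0.0]]
[[0.0, 0.77, -0.0], [0.0, 0.0, 0.0]]
```

>>> {"name": "apply_moves", "arguments": {
  "rows": [
    [[-0.3,0,-0.5],[0,0,0],1],
    [[-0.5,0,-0.45],[0,0,0],1],
    [[-0.5,0,-0.45],[0,0,0],1],
    [[-0.5,0,-0.45],[0,0,0],1],
    [[0,0,0],[0,0,0],1]
  ]
}}

```text
clock: 17.18
tool_pos: [0.554, -0.0085, 0.2643]
orientation: [0.003, 0.993, -0.001, 0.12]
force: [-0.1, 0.1, -2.7]
grip_width: 0.0231
grip_force: 88.6
```

Run:
```python
from h import *
st(); plan([.558,.262,.265],toolf(0,13.6),7)
```

```text
17.175 [ 0.554  -0.0085  0.2643] q [ 1.1269  0.4933 -1.4678  1.9462  0.6809  0.9925  0.9558] F [-0.1314  0.0969 -2.679 ] 0.02305851228093836 88.62982392311096
[[-0.9711  0.0056  0.2386]
 [ 0.0051  1.     -0.0025]
 [-0.2386 -0.0012 -0.9711]]
[[-0.01, 0.77, -0.0], [-0.0, 0.0, -0.0]]
[[-0.01, 0.77, -0.0], [-0.0, 0.0, -0.0]]
[[-0.01, 0.77, -0.0], [-0.0, 0.0, -0.0]]
[[-0.01, 0.77, -0.0], [-0.0, 0.0, -0.0]]
[[-0.01, 0.77, 0.0], [-0.0, 0.0, -0.0]]
[[-0.01, 0.77, 0.0], [-0.0, 0.0, -0.0]]
[[-0.01, 0.77, 0.0], [-0.0, 0.0, -0.0]]
```

>>> {"name": "apply_moves", "arguments": {
  "rows": [
    [[-0.02,0.7,0],[0,0,0],1],
    [[-0.02,0.75,0],[0,0,0],1],
    [[-0.02,0.75,0],[0,0,0],1],
    [[0,0.75,0],[0,0,0],1],
    [[0,0.75,0],[0,0,0],1]
  ]
}}

```text
clock: 17.8
tool_pos: [0.5543, 0.1762, 0.2611]
orientation: [0.002, 0.993, -0.002, 0.117]
force: [0.4, 0.3, -1.6]
grip_width: 0.023
grip_force: 88.6
```

>>> {"name": "apply_moves", "arguments": {
  "rows": [
    [[0,0.75,0],[0,0,0],1],
    [[0,0.7,0],[0,0,0],1],
    [[0,0,0],[0,0,0],1]
  ]
}}

```text
clock: 18.18
tool_pos: [0.5537, 0.252, 0.2616]
orientation: [-0.001, 0.993, -0.001, 0.118]
force: [0.4, -1.4, -2.8]
grip_width: 0.0227
grip_force: 89.1
```

Run:
```python
from h import *
st(); T=toolf(0,13.6); a=[.556,.255,.17]; plan(a,T,3); plan([.556,.255,.1525],T,1,a,T)
```

```text
18.175 [0.5537 0.252  0.2616] q [ 0.3961  0.5203 -1.2397  1.8057  0.7534  1.087   0.4752] F [ 0.4067 -1.3865 -2.7906] 0.02271129107946432 89.06552195549011
[[-0.9723 -0.0017  0.2337]
 [-0.0021  1.     -0.0015]
 [-0.2337 -0.0019 -0.9723]]
[[0.13, 0.02, 0.6], [-0.0, -0.0, 0.0]]
[[0.13, 0.02, 0.6], [-0.0, -0.0, 0.0]]
[[0.13, 0.02, 0.6], [-0.0, -0.0, 0.0]]
[[0.08, 0.0, 0.34], [0.0, 0.0, 0.0]]
```

>>> {"name": "apply_moves", "arguments": {
  "rows": [
    [[0.13,0,0.6],[0,0,0],1],
    [[0.13,0,0.6],[0,0,0],1],
    [[0.13,0,0.6],[0,0,0],1],
    [[0.05,0,0.2],[0,0,0],1],
    [[0,0,0],[0,0,0],1]
  ]
}}

```text
clock: 18.8
tool_pos: [0.5585, 0.2475, 0.1601]
orientation: [0.002, 0.993, -0.002, 0.118]
force: [-0.2, 0.5, -2.6]
grip_width: 0.023
grip_force: 88.9
```

Run:
```python
from h import *
st(); T=toolf(0,13.6); plan([.556,.255,.1522],T,2)
```

```text
18.8 [0.5585 0.2475 0.1601] q [ 0.2967  0.6252 -1.0986  1.898   0.9148  0.9408  0.3351] F [-0.2026  0.4529 -2.6441] 0.02295851737644397 88.9363431930542
[[-0.972   0.0053  0.2348]
 [ 0.0044  1.     -0.0043]
 [-0.2348 -0.0032 -0.972 ]]
[[0.04, 0.07, 0.07], [-0.01, -0.0, -0.01]]
[[0.04, 0.07, 0.07], [-0.01, -0.0, -0.01]]
```

>>> {"name": "apply_moves", "arguments": {
  "rows": [
    [[0.02,0,0.08],[0,0,0],1],
    [[0.02,0,0.08],[0,0,0],1],
    [[0,0,0],[0,0,0],1]
  ]
}}

```text
clock: 19.18
tool_pos: [0.5594, 0.2484, 0.1531]
orientation: [0.002, 0.993, -0.001, 0.12]
force: [-0.5, -0.6, -1.2]
grip_width: 0.0231
grip_force: 88.9
```

>>> {"name": "apply_moves", "arguments": {
  "rows": [
    [[0.01,0,0.03],[0,0,0],1],
    [[0,0,0],[0,0,0],1],
    [[0,0,0],[0,0,0],-1],
    [[0,0,0],[0,0,0],-1],
    [[0,0,0],[0,0,0],-1]
  ]
}}

```text
clock: 19.8
tool_pos: [0.5593, 0.2487, 0.1514]
orientation: [0.002, 0.993, -0.001, 0.119]
force: [0.2, 0.6, 0.9]
grip_width: 0.076
grip_force: 0.0
```

>>> {"name": "apply_moves", "arguments": {
  "rows": [
    [[0,0,0],[0,0,0],-1],
    [[0,0,-0.6],[0,0,0],-1],
    [[0,0,-0.9],[0,0,0],-1],
    [[0,0,-0.9],[0,0,0],-1],
    [[0.3,0,-0.9],[0,0,0],-1]
  ]
}}

```text
clock: 20.42
tool_pos: [0.5059, 0.2491, 0.3097]
orientation: [0.003, 0.993, -0.001, 0.12]
force: [-0.2, -0.8, 0.3]
grip_width: 0.0852
grip_force: 0.0
```

Run:
```python
from h import *
from plant import eyes
st()
s=eyes.camera('scene'); t=eyes.camera('side')
im=np.zeros((300,800,3),np.uint8); im[:,:400]=cv2.resize(s['frame'][200:425,240:540,::-1],(400,300)); im[:,400:]=cv2.resize(t['frame'][130:310,240:480,::-1],(400,300)); cv2.imwrite('pics/m6.png',im)
```

```text
20.425 [0.5059 0.2491 0.3097] q [ 0.5247  0.3895 -1.3696  1.843   0.6246  1.1168  0.5145] F [-0.2133 -0.8321  0.3247] 0.08524398751418641 0.0
[[-0.9714  0.0062  0.2375]
 [ 0.0057  1.     -0.0025]
 [-0.2375 -0.001  -0.9714]]
```

View pics/m6.png

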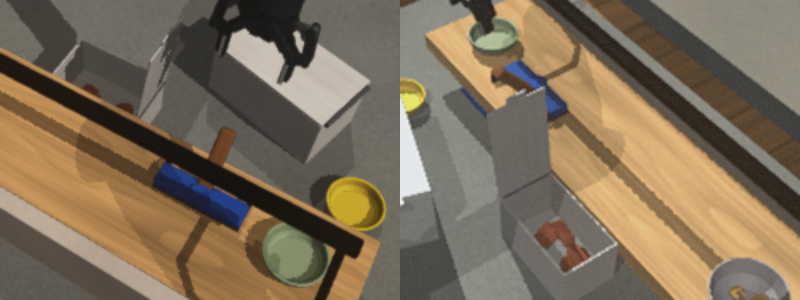

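The composite shows the scraper standing on the shelf (left (200,195)), the shards inside the box (right (562,240)), and the green dish undisturbed. Next: close the fingers, go to the +y side of the lid, and swing it shut.

Run:
```python
from h import *
st(); T=toolf(0,5); plan([.482,.165,.30],T,2); plan([.482,.165,.225],T,2,[.482,.165,.30],T)
p=None
for th in np.radians([90,75,60,45,30,20,10,5,0]):
    r=.13; q=np.array([.482,.0815-r*np.cos(th)+.004*np.sin(th)+.0145,.0955+r*np.sin(th)+.004*np.cos(th)]); print(round(np.degrees(th)),q, None if p is None else T.inv().apply(q-p)/.05); p=q
```

```text
20.525 [0.5048 0.2522 0.3124] q [ 0.5251  0.3846 -1.3755  1.8427  0.6239  1.116   0.5138] F [ 0.651   0.566  -0.3253] 0.0855439609783766 0.0
[[-0.9701  0.0018  0.2428]
 [ 0.0017  1.     -0.0006]
 [-0.2428 -0.0001 -0.9701]]
[[0.25, -0.87, 0.07], [-0.0, 0.45, -0.01]]
[[0.24, -0.87, 0.08], [-0.0, 0.45, -0.01]]
[[0.07, 0.0, 0.75], [0.0, 0.0, 0.0]]
[[0.07, 0.0, 0.75], [0.0, 0.0, 0.0]]
90 [0.482  0.1    0.2255] None
75 [0.482  0.0662 0.2221] [ 0.0059 -0.6757  0.0676]
60 [0.482  0.0345 0.2101] [ 0.021  -0.6351  0.2395]
45 [0.482  0.0069 0.1903] [ 0.0346 -0.5512  0.3951]
30 [ 0.482  -0.0146  0.164 ] [ 0.0458 -0.4298  0.5238]
20 [ 0.482  -0.0248  0.1437] [ 0.0353 -0.2042  0.4033]
10 [ 0.482  -0.0313  0.122 ] [ 0.0378 -0.1308  0.4325]
5 [ 0.482  -0.0332  0.1108] [ 0.0195 -0.0365  0.2231]
0 [ 0.482  -0.034   0.0995] [ 0.0197 -0.0169  0.2254]
```

>>> {"name": "apply_moves", "arguments": {
  "rows": [
    [[0.25,-0.85,0.05],[0,0.45,0],1],
    [[0.25,-0.85,0.05],[0,0.45,0],1],
    [[0.07,0,0.75],[0,0,0],1],
    [[0.07,0,0.75],[0,0,0],1],
    [[0,0,0],[0,0,0],1]
  ],
  "newtons": 40
}}

```text
clock: 21.15
tool_pos: [0.4789, 0.1627, 0.2205]
orientation: [0.002, 0.999, -0.002, 0.038]
force: [-0.0, -0.4, 0.7]
grip_width: 0.0002
grip_force: 0.0
```

Run:
```python
from h import *
st(); T=toolf(0,5); plan([.482,.1,.2255],T,3)
```

```text
21.15 [0.4789 0.1627 0.2205] q [ 0.6519  0.4917 -1.3217  1.9607  0.6067  1.0681  0.6381] F [-0.0258 -0.405   0.6623] 0.00019752730127105882 0.0
[[-0.997   0.0051  0.0768]
 [ 0.0048  1.     -0.0039]
 [-0.0768 -0.0035 -0.997 ]]
[[-0.02, -0.42, -0.03], [-0.01, -0.02, -0.01]]
[[-0.02, -0.42, -0.03], [-0.01, -0.02, -0.01]]
[[-0.02, -0.42, -0.03], [-0.01, -0.02, -0.01]]
```

>>> {"name": "apply_moves", "arguments": {
  "rows": [
    [[0,-0.42,-0.05],[0,0,0],1],
    [[0,-0.42,-0.05],[0,0,0],1],
    [[0,-0.42,0],[0,0,0],1],
    [[0,-0.35,0.03],[0,0,0],1],
    [[0,-0.35,0.04],[0,0,0],1]
  ]
}}

```text
clock: 21.78
tool_pos: [0.4812, 0.0664, 0.2265]
orientation: [0.002, 0.999, -0.001, 0.042]
force: [0.3, 0.1, 0.2]
grip_width: 0.0
grip_force: 0.0
```

Run:
```python
from h import *
st(); T=toolf(0,5); plan([.482,.0345,.21],T,2); plan([.482,.0069,.19],T,2,[.482,.0345,.21],T)
```

```text
21.775 [0.4812 0.0664 0.2265] q [ 0.9444  0.4691 -1.411   2.0069  0.585   1.0501  0.8405] F [0.3068 0.1066 0.1922] 4.12273547956555e-05 0.0
[[-0.9964  0.0042  0.0845]
 [ 0.0041  1.     -0.0019]
 [-0.0845 -0.0016 -0.9964]]
[[0.0, -0.32, 0.17], [-0.01, -0.01, -0.01]]
[[0.01, -0.32, 0.17], [-0.01, -0.01, -0.01]]
[[0.02, -0.28, 0.2], [0.0, 0.0, 0.0]]
[[0.02, -0.28, 0.2], [0.0, 0.0, 0.0]]
```

>>> {"name": "apply_moves", "arguments": {
  "rows": [
    [[0,-0.32,0.17],[0,0,0],1],
    [[0,-0.32,0.17],[0,0,0],1],
    [[0.02,-0.28,0.2],[0,0,0],1],
    [[0.02,-0.28,0.2],[0,0,0],1],
    [[0.02,-0.22,0.26],[0,0,0],1]
  ]
}}

```text
clock: 22.4
tool_pos: [0.4809, -0.0059, 0.174]
orientation: [0.003, 0.999, -0.001, 0.041]
force: [-1.3, 0.3, 0.6]
grip_width: 0.0
grip_force: 0.4
```

Run:
```python
from h import *
st(); T=toolf(0,5); plan([.482,-.0248,.1437],T,3); plan([.482,-.034,.105],T,3,[.482,-.0248,.1437],T)
```

```text
22.4 [ 0.4809 -0.0059  0.174 ] q [ 1.0296  0.5377 -1.3343  2.0699  0.6811  0.9635  0.9113] F [-1.3226  0.317   0.5649] 2.3984456852083185e-05 0.40446474391501397
[[-0.9966  0.0054  0.082 ]
 [ 0.0052  1.     -0.0024]
 [-0.082  -0.002  -0.9966]]
[[0.01, -0.13, 0.2], [-0.0, -0.01, -0.01]]
[[0.01, -0.13, 0.2], [-0.0, -0.01, -0.01]]
[[0.01, -0.13, 0.2], [-0.0, -0.01, -0.01]]
[[0.02, -0.06, 0.26], [0.0, 0.0, 0.0]]
[[0.02, -0.06, 0.26], [0.0, 0.0, 0.0]]
[[0.02, -0.06, 0.26], [0.0, 0.0, 0.0]]
```

>>> {"name": "apply_moves", "arguments": {
  "rows": [
    [[0.01,-0.13,0.2],[0,0,0],1],
    [[0.01,-0.13,0.2],[0,0,0],1],
    [[0.01,-0.13,0.2],[0,0,0],1],
    [[0.02,-0.06,0.25],[0,0,0],1],
    [[0.02,-0.06,0.25],[0,0,0],1]
  ]
}}

```text
clock: 23.02
tool_pos: [0.482, -0.0308, 0.119]
orientation: [0.002, 0.999, -0.001, 0.041]
force: [0.1, 0.0, 1.2]
grip_width: -0.0004
grip_force: 0.3
```

>>> {"name": "apply_moves", "arguments": {
  "rows": [
    [[0.01,-0.05,0.15],[0,0,0],1],
    [[0.01,0,0.12],[0,0,0],1],
    [[0,0,0.04],[0,0,0],1],
    [[0,0,0],[0,0,0],1]
  ]
}}

```text
clock: 23.52
tool_pos: [0.4821, -0.0329, 0.1043]
orientation: [0.002, 0.999, -0.001, 0.041]
force: [-0.1, -0.9, 0.7]
grip_width: 0.0002
grip_force: 0.0
```

Run:
```python
from h import *
st()
```

```text
23.525 [ 0.4821 -0.0329  0.1043] q [ 0.9623  0.627  -1.1834  2.1181  0.8257  0.8516  0.8576] F [-0.1448 -0.8622  0.6528] 0.00016889018121611548 0.0
[[-0.9966  0.0048  0.0823]
 [ 0.0046  1.     -0.0022]
 [-0.0823 -0.0018 -0.9966]]
```

>>> {"name": "apply_moves", "arguments": {
  "rows": [
    [[0,0,0.06],[0,0,0],1],
    [[0,0,0.06],[0,0,0],1],
    [[0,0,0],[0,0,0],1]
  ]
}}

```text
clock: 23.9
tool_pos: [0.4828, -0.0331, 0.0996]
orientation: [0.002, 0.999, -0.002, 0.041]
force: [-7.3, -1.0, 20.2]
grip_width: 0.0001
grip_force: 10.0
```

>>> {"name": "apply_moves", "arguments": {
  "rows": [
    [[0,0,0.03],[0,0,0],1],
    [[0,0,0],[0,0,0],1]
  ]
}}

```text
clock: 24.15
tool_pos: [0.483, -0.0331, 0.0992]
orientation: [0.002, 0.999, -0.003, 0.041]
force: [-13.6, -1.4, 36.9]
grip_width: 0.0002
grip_force: 18.5
```

The lid is firmly down at z ≈ 0.0995, the shut height. Lifting off.

>>> {"name": "apply_moves", "arguments": {
  "rows": [
    [[0,0,-0.2],[0,0,0],1],
    [[0,0,-0.8],[0,0,0],1],
    [[0,0,-0.9],[0,0,0],1],
    [[0,0,-0.9],[0,0,0],1],
    [[0,0,-0.9],[0,0,0],1]
  ]
}}

```text
clock: 24.78
tool_pos: [0.4672, -0.0326, 0.2821]
orientation: [0.002, 0.999, 0.0, 0.041]
force: [-0.1, -1.8, 1.0]
grip_width: -0.0001
grip_force: 0.0
```

Run:
```python
from h import *
from plant import eyes
st()
t=eyes.camera('side'); s0=load('side0')
hsv=cv2.cvtColor(t['frame'],cv2.COLOR_RGB2HSV)
m=((hsv[...,0]<11)&(hsv[...,1]>110)); m[:,:300]=0;m[:,420:]=0;m[:200]=0;m[310:]=0; print('red px around box/shelf',m.sum())
# lid plate interior should now be a uniform grey quad at z=.0995, and the old lid area shows shelf/console
q=proj(t,[(.435,.07,.0995),(.525,.07,.0995),(.525,-.09,.0995),(.435,-.09,.0995)]).astype(np.int32); k=np.zeros((480,640),np.uint8); cv2.fillConvexPoly(k,q,1)
for f in(s0,t): v=f['frame'][k>0]; print(v.mean(0),v.std(0))
tip=proj(t,[(.4785,-.0985,.098),(.4785,-.104,.098)]).astype(int); print([t['frame'][v,u].tolist() for u,v in tip], [s0['frame'][v,u].tolist() for u,v in tip])
b=((hsv[...,0]>105)&(hsv[...,0]<125)&(hsv[...,1]>150)); b[:150]=0; 
for uv in [(296,151),(450,306),(505,352)]: u,v=uv; print(uv,np.abs(t['frame'][v-12:v+12,u-12:u+12].astype(int)-s0['frame'][v-12:v+12,u-12:u+12]).mean())
```

```text
24.775 [ 0.4672 -0.0326  0.2821] q [ 1.3312  0.3411 -1.5302  1.9721  0.4004  1.1038  1.2104] F [-0.1134 -1.767   0.9902] -0.00013372073531177408 0.0
[[-0.9967  0.0046  0.0814]
 [ 0.0047  1.      0.0001]
 [-0.0814  0.0004 -0.9967]]
red px around box/shelf 0
[106.2152 102.7472  97.027 ] [9.4883 9.4315 9.2282]
[212.0129 209.2135 200.8129] [11.2032 12.9646 13.9292]
[[211, 208, 197], [228, 223, 217]] [[182, 178, 170], [98, 95, 89]]
(296, 151) 3.175925925925926
(450, 306) 3.568287037037037
(505, 352) 3.342013888888889
```

```bash
python3 -c "
from plant import r
print(r.close_job())"
```

```text
the job is handed in; nothing more can be done
None
```

The job is handed in at about 25 s: all four shards are in the box, the scraper stands on its foot on the shelf, the lid is pressed shut, and the dish, bowl and power bank look unmoved; one risk is that J4 briefly read 2.423 rad against its 2.42 limit mid-draw.

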